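# Hold a bag clip open over a bakery price card

### The job

Squeeze the red-and-white clip open, take it off the rack and bring it down over the middle of the price card's top edge, red lever on the picture side, so that about a centimetre or two of the card stands between the wide-open jaws and neither jaw touches it; a colleague will slip a ticket in there. Finish while still holding it: the gripper keeps the clip squeezed open, upright and still over the card. Do not knock the card, and leave the green clip, tape dispenser, jar and loaf where they are.

Things in the scene. Friction and masses are not known exactly. Their poses are not given: they have to be found in the camera images.
- clip_grip (a point): Bag clip, 36 mm wide, 80 g, red front lever, white back lever, parked jaws down on the rack's fin. Point to grip: midway between the flat squeeze handles (their tops 13 mm above it, lower ends 24 mm below), 30 mm above the hinge pin, 70 mm above the jaw tips. x: level, from white lever to red (squeeze along x); y: along the pin; z: up.
- clip_front (a joint): Opening angle of the red lever, rad (white mirrors it): 0 parked, jaws on the 4 mm fin; 0.26 at the stop, tips 24 mm apart. Over the handles' outer faces: parked 43 mm at the grip point, 50 mm at the top; at the stop parallel, 26 mm. Spring: 4 N per handle to start, 11 N at the stop; more grip does no harm; it closes when let go.
- clip_tip_front (a point): Inner lower edge of the red lever's jaw, at mid-width: 40 mm below the pin when parked, 38 mm below when fully open (then 12 mm to the red side of the clip's mid-plane). The space between the jaws is clear for 30 mm up from the tips.
- clip_tip_back (a point): The same point on the white lever's jaw, on the other side.
- card_top (a point): Middle of the top edge of a stiff cream price card, 4 mm thick, 120 mm wide, fixed upright in a dark wooden foot 60 x 130 x 20 mm; top edge 130 mm above the counter. x: level, normal to the card, out of its picture side (brown loaf, orange band; the back is blank); y: along the top edge; z: up.
- rack: Fixed clip rack: wooden block 60 x 220 x 25 mm, origin at the centre of its underside, with an upright aluminium fin 4 mm thick, 200 mm long along y, rising 18 mm from the block's top. Clips stand on the block astride the fin, axes parallel to the rack's. Lift a clip straight up by over 20 mm to clear the fin.
- spare_grip (a point): All-green clip of the same shape on the same rack, at least 80 mm away; same point as clip_grip. Leave it parked.
- tape: Teal tape dispenser, 130 x 50 x 68 mm, long along its x; origin at the centre of its underside. Leave alone.
- jar: Jar with a red lid, 68 mm across, 90 mm tall; origin at the centre of its underside. Leave alone.
- loaf: Round brown loaf, 90 mm across, 45 mm tall; origin at the centre of its underside. Leave alone.
Mind the look-alikes: they are no part of the job. Leave any blue look-alike of the part that bears card_top alone.

How it is judged:
By the outcome, as a careful person would: the job done as asked, in the order asked, and still so for the second after the job is handed in, while the arm keeps its last pose, push and grip.
It also fails if it takes over 38 s, if anything falls off the work surface, if the arm or the gripper's body presses on something with over 40 N, if the wrist force passes 120 N, or if a joint passes its speed limit or range.

### The arm

A 6-joint arm with a two-finger parallel gripper is mounted at the origin on the work surface. World frame = base frame: x ahead of the robot, y to its left, z up, the work surface at z = 0. Lengths are in m, angles in degrees, forces in N, time in s.
With the tool pointing down it reaches from about 0.375 to 0.9 m from the base axis. Payload 3.1 kg.
Tool frame: the origin (TCP) lies at the centre of the arm's flange, where the gripper is bolted on; the fingertips stand 182 mm ahead of it and the grasp point (between the pads) lies 164 mm ahead of it; x points along the fingers, z is the direction in which the jaws open and shut, and the axes are right-handed (so a half turn about x gives the same grasp; the last joint's range is limited). The gripper opens to 87 mm and grips with 3 to 60 N. Pads are 19 mm wide; open, the fingers measure 117 mm over their backs; the gripper's body (75 mm by 190 mm) begins 51 mm behind the grasp point.
Start: joints at [-78.868, 30.224, 82.088, -0, 67.689, -10.227], TCP at [0.228, -0.582, 0.405] pointing down, gripper open.
Joint ranges: [-176.69, 176.69], [-43.24, 126.21], [12.49, 139.97], [-82, 262], [0, 151.66], [-163.58, 163.58]. Speed limits (degrees/s): [159.86, 159.86, 180, 180, 180, 180].

### API

Orientations are given as a 3x3 rotation matrix whose columns are the frame's x, y, z axes.
In Python, from rig import bot gives the robot as it stands.
- The arm moves only by the shell command python3 -m crank 'ROWS' [OPENING]. ROWS is JSON, a list of rows, each an object with "offset": the shift along the tool's x, y, z in m, a list of three; "spin": the turn about the tool's x in rad. A call has 1 to 12 rows; each row shifts and turns the commanded pose from where the row before left it, along the tool's axes as they then stand; what a row does not reach is not made up. A row lasts 1/10 s, in which the tool goes at most 50 mm and 8.59 degrees, less where a joint would pass 70% of its speed; a pose out of reach is approached as far as the arm can. A call is refused whole if a number of a shift passes 0.05 or a number of a turn 0.15, either way. A call with a gripper value outside its range is refused whole. OPENING is the finger opening in m, from 0 to 0.087, set as the call begins (- or left out, the last holds). The fingers move at their own pace and stop on an object; the grip force is fixed at half the most. Time passes only in rows, so rows that do not move let the fingers close. It gives the time, the measured TCP pose, the force and the opening at its end, in the units of the state.
- bot.read_state(): the state, without advancing time (a new reading comes with each control period).
- bot.capture(name): name is "scene" or "top"; returns a dict with "pixels" (384x512x3 uint8, blue, green, red), "depth" (384x512 float32, m along the optical axis (not along the pixel's ray), 0 where there is no reading), "K" (3x3 intrinsics, pixels), "world_to_cam" (4x4, takes a point from world to camera coordinates). Camera axes: x right, y up, looking along -z (the intrinsics and any distortion apply to the point x, -y, -z); pixel columns grow to the right and rows downward; lengths in m; the calibration is good to about 2 mm. A picture is of the moment at which its call begins.
- bot.hand_in(): hands the job in, once; it reports no verdict.
Trained networks look in a picture, given as the dict that the camera call returned (one of the last four; its "shot" number tells which), for a name from the list of things; names that differ only in an ending like _2 or _b are one class to them, and where a whole thing is asked for, a point or a joint stands for the part that bears it (a point fixed in the world has none). Each returns a list of dicts, best first, with "p" (0 to 1); they miss things now and then, are a little off and sometimes report something else, mostly with a low value. They report only what shows in the picture. A call takes as long as a camera call. They do not tell look-alikes from the thing itself.
- bot.regions_of(label, picture): "region" (384x512 bool, what is visible of it) and "extent" ([centre column, centre row, width, height] in pixels, round what is visible of it).
The state is a dict: "time_s": time; "joint_positions": joint angles; "qvel": joint speeds; "tau": joint torques, N m; "position": TCP position; "tcp_rot": TCP orientation; "force": force on the tool from outside, world axes, zero at the start; "moment": the same for the moment, N m; "opening": opening from 0.0 (shut) to 1.0 (fully open).
Only numpy, scipy, OpenCV 4.12 (cv2) and the standard library are available. Lean on these libraries where they do the work, as an engineer would, in place of code of your own. Each camera call takes 0.05 s, during which the arm holds its last target.

## Working session

There is one attempt and no reset: what is moved stays moved. The work goes in short steps, Python scripts to look and compute and a shell command to move; the robot and the scene stay as the last step left them, time stands still between calls to the robot, and variables do not carry over. Pictures are saved under pics/ and viewed, and the job is handed in when it is done.

```bash
ls; mkdir -p pics; cat > h.py <<'E'
import numpy as np, cv2
from rig import bot
def world(pic,mask=None):
    d=pic["depth"];K=pic["K"];T=np.linalg.inv(pic["world_to_cam"])
    v,u=np.mgrid[:d.shape[0],:d.shape[1]]
    X=(u-K[0,2])/K[0,0]*d;Y=(v-K[1,2])/K[1,1]*d
    P=np.stack([X,-Y,-d,np.ones_like(d)],-1)@T.T
    return P[...,:3]
E
python3 - <<'E'
from h import *
s=bot.read_state();print(s)
for n in("scene","top"):
    p=bot.capture(n);cv2.imwrite(f"pics/{n}0.png",p["pixels"]);np.savez(f"{n}0.npz",**{k:p[k] for k in("pixels","depth","K","world_to_cam")})
    print(n,p.keys(),p["K"],p["world_to_cam"])
    for l in("clip_grip","card_top","rack","spare_grip","tape","jar","loaf"):
        for r in bot.regions_of(l,p):print(l,round(r["p"],2),np.round(r["extent"]))
E
```

```text
pics
{'time_s': 0.0, 'joint_positions': array([-7.88694920e+01,  3.02770238e+01,  8.21564980e+01, -6.00204931e-04,
        6.76881877e+01, -1.02280004e+01]), 'qvel': array([-0.04399453, -0.06684427,  0.06684308, -0.01221404, -0.10819455,
       -0.02440837]), 'tau': array([-1.41840574e-03, -4.40051472e+01, -1.76592010e+01,  6.31602807e-02,
        5.82238950e-02, -1.57054860e-04]), 'position': array([ 0.2275777 , -0.58172181,  0.40379142]), 'tcp_rot': array([[-4.19579629e-04,  9.31318428e-01,  3.64205724e-01],
       [ 2.08240172e-03,  3.64205780e-01, -9.31316173e-01],
       [-9.99997744e-01,  3.67661331e-04, -2.09219242e-03]]), 'force': array([-0.1481818 , -0.57169975,  0.40798195]), 'moment': array([-0.01407839, -0.00981005, -0.02535655]), 'opening': 0.9979185686174172}
scene dict_keys(['pixels', 'depth', 'K', 'world_to_cam', 'shot']) [[377.59464098   0.         252.54457682]
 [  0.         377.59464098 191.12529628]
 [  0.           0.           1.        ]] [[ 0.13224458  0.99104118  0.01867484 -0.01793627]
 [-0.77074289  0.09096479  0.63061938  0.38677732]
 [ 0.62327103 -0.0977
[... 464 characters left out ...]
world_to_cam', 'shot']) [[485.37293351   0.         249.6609019 ]
 [  0.         485.37293351 192.84695209]
 [  0.           0.           1.        ]] [[ 0.01526444 -0.99985295 -0.00781545 -0.08307215]
 [ 0.99092027  0.0140829   0.13371123 -0.58671188]
 [-0.13358151 -0.00978551  0.99098952 -1.21963295]
 [ 0.          0.          0.          1.        ]]
clip_grip 0.78 [133. 206.  23.  20.]
card_top 0.92 [383. 174.  63.  24.]
card_top 0.87 [317. 205.  53.  30.]
card_top 0.56 [348. 259.  58.  34.]
card_top 0.44 [130. 211.  20.  14.]
rack 0.75 [128. 197.  66.  79.]
rack 0.6 [129. 210.  16.  14.]
spare_grip 0.66 [109. 177.  32.  22.]
jar 0.79 [202. 139.  22.  29.]
loaf 0.64 [254. 136.  37.  32.]
```

```bash
python3 - <<'E'
import cv2
a=cv2.imread("pics/scene0.png");b=cv2.imread("pics/top0.png")
cv2.imwrite("pics/scene0c.png",cv2.resize(a[110:310,50:450],(800,400),interpolation=cv2.INTER_CUBIC))
cv2.imwrite("pics/top0c.png",cv2.resize(b[90:310,70:440],(799,475),interpolation=cv2.INTER_CUBIC))
E
```

```text
(no output)
```

View pics/scene0c.png

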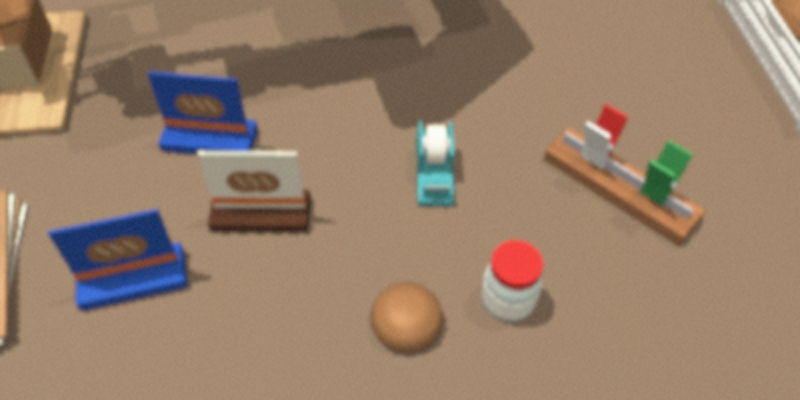

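View pics/top0c.png

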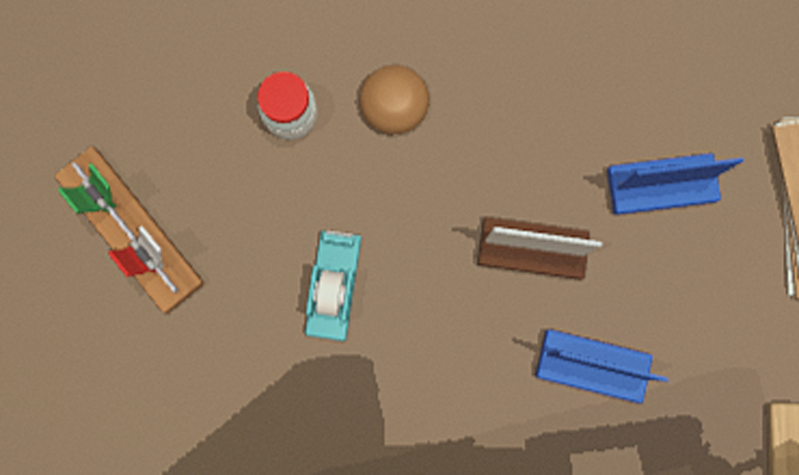

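The white card with the dark brown foot is at scene crop (250,190), full-frame about (175,205), and at top crop (540,245). The two blue cards are look-alikes. The red and white clip is at scene crop (605,135) and top crop (135,255). The green spare is next to it. I'll measure these next.

```bash
python3 - <<'E'
from h import *
for n in("scene","top"):
    p=dict(np.load(n+"0.npz"));W=world(p);hsv=cv2.cvtColor(p["pixels"],cv2.COLOR_BGR2HSV);ok=p["depth"]>0
    z=W[...,2]
    print(n,"table z",np.median(z[ok][z[ok]<0.03]))
    def rep(name,m):
        Q=W[m&ok];print(name,len(Q),np.round(np.median(Q,0),4),"min",np.round(np.percentile(Q,3,0),4),"max",np.round(np.percentile(Q,97,0),4));return Q
    v,u=np.mgrid[:384,:512]
    # card cloud
    if n=="scene": box=(u>145)&(u<210)&(v>180)&(v<230); rb=(u>315)&(u<405)&(v>155)&(v<235)
    else: box=(u>285)&(u<355)&(v>185)&(v<222); rb=(u>90)&(u<168)&(v>150)&(v<240)
    Q=rep("card",box&(z>0.04)&(z<.15))
    for lo in(.04,.06,.08,.1,.12):
        q=Q[(Q[:,2]>lo)&(Q[:,2]<lo+.02)]
        if len(q)>10:
            c=q.mean(0);w,vv=np.linalg.eigh(np.cov(q[:,:2].T));d=vv[:,1];t=(q-c)[:,:2]@d
            print("  z",lo,len(q),np.round(c,4),"ang",np.degrees(np.arctan2(d[1],d[0])),"w",np.sqrt(w),"range mid",np.round(c[:2]+d*(np.percentile(t,1)+np.percentile(t,99))/2,4),np.ptp(t))
    H,S,V=hsv[...,0],hsv[...,1],hsv[...,2]
    R=rep("red",rb&(S>170)&((H<6)|(H>174))&(z>.03))
    G=rep("green",rb&(H>45)&(H<80)&(S>100)&(z>.03))
    Wh=rep("white",rb&(S<40)&(V>170)&(z>.045))
    A=rep("wood+",rb&(z>.015)&(z<.03)&(S>80))
    rr=cv2.minAreaRect((A[:,:2]*1000).astype(np.float32));print(rr)
    w,vv=np.linalg.eigh(np.cov(A[:,:2].T));print("wood ang",np.degrees(np.arctan2(vv[1,1],vv[0,1])))
    for nm,q in(("red",R),("white",Wh),("green",G)):
      if len(q)>5:
        r=cv2.minAreaRect((q[:,:2]*1000).astype(np.float32));print(nm,r,"zr",q[:,2].min(),q[:,2].max())
E
```

```text
scene table z -0.0012863781079179848
card 1136 [ 0.5647 -0.2536  0.0905] min [ 0.5566 -0.3098  0.0422] max [ 0.5719 -0.1973  0.1295]
  z 0.04 223 [ 0.5645 -0.2548  0.0494] ang 82.70948811973966 w [0.00117675 0.03487362] range mid [ 0.5646 -0.2537] 0.12006047095555131
  z 0.06 226 [ 0.5647 -0.2538  0.07  ] ang 82.69291098555782 w [0.00109164 0.03539384] range mid [ 0.5647 -0.2536] 0.12032239832691927
  z 0.08 247 [ 0.5648 -0.2533  0.0903] ang 82.7562162880902 w [0.00114238 0.034549  ] range mid [ 0.5648 -0.2535] 0.12054706325711684
  z 0.1 248 [ 0.5644 -0.2543  0.1101] ang 82.94176144387477 w [0.00104688 0.03470754] range mid [ 0.5644 -0.2542] 0.11918529090986926
  z 0.12 192 [ 0.5639 -0.2522  0.1265] ang 82.95713587313341 w [0.00177888 0.03527469] range mid [ 0.5638 -0.2532] 0.12004799333084962
red 121 [0.5332 0.2247 0.0943] min [0.5191 0.2135 0.0742] max [0.5462 0.233  0.1091]
green 364 [0.6148 0.2718 0.0852] min [0.5929 0.2489 0.0332] max [0.6382 0.294  0.1081]
white 32 [0.5559 0.1951 0.1062] min [0.5253 0.1825 0.0698] max [0.5684 0.2197 0.1095]
wood+ 970 [0.5989 0.2409 0.0235] min
[... 1657 characters left out ...]
 max [0.6347 0.2919 0.112 ]
wood+ 1182 [0.5765 0.2361 0.0255] min [0.491  0.1644 0.0198] max [0.6666 0.3208 0.0293]
((579.1344604492188, 243.82969665527344), (221.95382690429688, 60.456939697265625), 40.565120697021484)
wood ang -140.6320052201688
red ((532.4393920898438, 223.48489379882812), (35.389427185058594, 19.2530460357666), 41.51645278930664) zr 0.030149248862057387 0.11162745254332673
white ((587.2249145507812, 237.27146911621094), (188.4914093017578, 26.595294952392578), 40.840877532958984) zr 0.04509967767943657 0.11512150101046759
green ((613.962646484375, 273.88385009765625), (36.896263122558594, 48.579158782958984), 41.45903778076172) zr 0.033089133651709846 0.11421201518555812
```

```bash
python3 - <<'E'
import cv2
a=cv2.imread("pics/scene0.png");b=cv2.imread("pics/top0.png")
c=[cv2.resize(x,(390,390),interpolation=cv2.INTER_CUBIC) for x in (a[150:215,325:390],b[185:235,105:155])]
d=[cv2.resize(x,(390,200),interpolation=cv2.INTER_CUBIC) for x in (a[175:235,140:215],b[180:230,280:360])]
cv2.imwrite("pics/crop1.png",cv2.vconcat([cv2.hconcat(c),cv2.hconcat(d)]))
E
```

```text
(no output)
```

View pics/crop1.png

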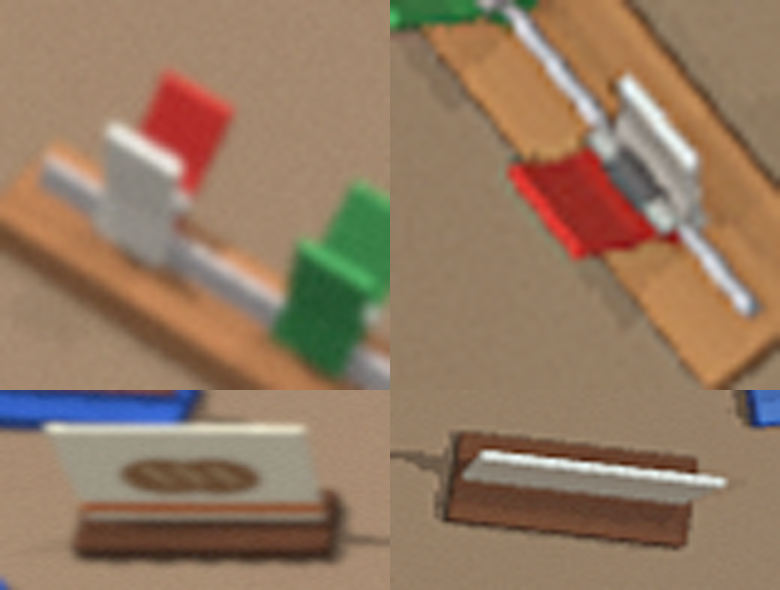

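```bash
python3 - <<'E'
from h import *
a=np.radians(40.6);t=np.array([np.cos(a),np.sin(a)]);n=np.array([-np.sin(a),np.cos(a)])
for nm in("scene","top"):
    p=dict(np.load(nm+"0.npz"));W=world(p);hsv=cv2.cvtColor(p["pixels"],cv2.COLOR_BGR2HSV);ok=p["depth"]>0
    z=W[...,2];H,S,V=[hsv[...,i].astype(int) for i in range(3)]
    N=W[...,:2]@n;T=W[...,:2]@t
    base=ok&(np.abs(N+.193)<.05)&(np.abs(T-.597)<.12)
    cl=base&(T<.597-.0)
    fin=base&(z>.034)&(z<.047)&(S<60)
    print(nm,"fin",fin.sum(),np.median(N[fin]),np.percentile(T[fin],[1,99]), np.polyfit(T[fin],N[fin],1))
    for c,m in(("red",cl&(S>150)&((H<8)|(H>172))),("white",cl&(S<50)&(V>130))):
        for lo in np.arange(.05,.12,.01):
            k=m&(z>lo)&(z<=lo+.01)
            if k.sum()>4:print(c,round(lo,3),k.sum(),"N med",N[k].mean().round(4),np.percentile(N[k],[5,95]).round(4),"T",np.percentile(T[k],[3,97]).round(4),"mid",np.percentile(T[k],[3,97]).mean().round(4))
E
```

```text
scene fin 182 -0.19493721242281659 [0.50066954 0.69292533] [ 0.01342174 -0.20323697]
red 0.07 15 N med -0.1803 [-0.1825 -0.1773] T [0.5401 0.5647] mid 0.5524
red 0.08 38 N med -0.1786 [-0.1814 -0.1753] T [0.5323 0.5652] mid 0.5487
red 0.09 42 N med -0.176 [-0.1787 -0.173 ] T [0.5334 0.5642] mid 0.5488
red 0.1 44 N med -0.1735 [-0.1773 -0.171 ] T [0.5332 0.5633] mid 0.5483
white 0.05 24 N med -0.1997 [-0.2022 -0.1975] T [0.5315 0.5659] mid 0.5487
white 0.06 16 N med -0.2024 [-0.2072 -0.1938] T [0.5346 0.5664] mid 0.5505
white 0.07 27 N med -0.2033 [-0.2108 -0.1806] T [0.5348 0.5659] mid 0.5503
white 0.08 23 N med -0.2119 [-0.2141 -0.2101] T [0.535  0.5653] mid 0.5502
white 0.09 22 N med -0.214 [-0.2166 -0.2123] T [0.5346 0.5643] mid 0.5495
white 0.1 36 N med -0.2163 [-0.2185 -0.2134] T [0.5323 0.5637] mid 0.548
top fin 89 -0.19224019505899367 [0.49953022 0.69794231] [-0.00117013 -0.19146689]
red 0.06 20 N med -0.1838 [-0.186  -0.1814] T [0.5331 0.5668] mid 0.55
red 0.07 29 N med -0.1812 [-0.1842 -0.1788] T [0.5323 0.5674] mid 0.5499
red 0.08 22 N med -0.1779 [-0.1799 -0.1759] T [0.5327 0.5659] mid 0.5493
red 0.09 25 N med -0.1752 [-0.1772 -0.1731] T [0.5336 0.5637] mid 0.5487
red 0.1 39 N med -0.1709 [-0.1741 -0.1674] T [0.5332 0.5668] mid 0.55
red 0.11 10 N med -0.1698 [-0.1716 -0.1678] T [0.5354 0.5649] mid 0.5501
white 0.06 33 N med -0.1956 [-0.2003 -0.189 ] T [0.5318 0.5694] mid 0.5506
white 0.07 26 N med -0.1986 [-0.2035 -0.1905] T [0.5318 0.5663] mid 0.5491
white 0.08 9 N med -0.2053 [-0.2067 -0.2036] T [0.534  0.5638] mid 0.5489
white 0.09 8 N med -0.2079 [-0.2094 -0.2064] T [0.5335 0.5596] mid 0.5466
white 0.1 25 N med -0.212 [-0.2153 -0.2091] T [0.5343 0.564 ] mid 0.5491
white 0.11 8 N med -0.2144 [-0.2154 -0.2126] T [0.5394 0.5646] mid 0.552
```

Measured clip grip point: (0.543, 0.211, 0.095), with its red side at yaw 130.6°. Card top middle: (0.563, -0.252, 0.130), with its picture side at yaw -7.3°. The crop confirms the red/white clip and the cream card with the brown foot. I'll grip with tool z at 130.6°, which keeps joint 6 well inside its range for both the pick and the place.

```bash
python3 -m crank '[{"offset":[0,0,0],"spin":-0.15},{"offset":[0,0,0],"spin":-0.15},{"offset":[0,0,0],"spin":-0.15},{"offset":[0,0,0],"spin":-0.15},{"offset":[0,0,0],"spin":-0.15},{"offset":[0,0,0],"spin":-0.15},{"offset":[0,0,0],"spin":-0.15},{"offset":[0,0,0],"spin":-0.15},{"offset":[0,0,0],"spin":-0.15},{"offset":[0,0,0],"spin":-0.15},{"offset":[0,0,0],"spin":-0.15},{"offset":[0,0,0],"spin":-0.15}]' 0.087
python3 -m crank '[{"offset":[0,0,0],"spin":-0.15},{"offset":[0,0,0],"spin":-0.15},{"offset":[0,0,0],"spin":-0.15},{"offset":[0,0,0],"spin":-0.15},{"offset":[0,0,0],"spin":-0.15},{"offset":[0,0,0],"spin":-0.15},{"offset":[0,0,0],"spin":-0.15},{"offset":[0,0,0],"spin":-0.15},{"offset":[0,0,0],"spin":-0.15},{"offset":[0,0,0],"spin":-0.15},{"offset":[0,0,0],"spin":-0.15},{"offset":[0,0,0],"spin":-0.027}]'
cat > st.py <<'E'
from h import *
import sys
s=bot.read_state();R=s["tcp_rot"];p=s["position"]
print("t",s["time_s"],"p",p.round(4),"yaw z",np.degrees(np.arctan2(R[1,2],R[0,2])).round(2),"x",R[:,0].round(4),"F",s["force"].round(1),"op",s["opening"]*.087,"q",s["joint_positions"].round(1))
g=np.array(eval(sys.argv[1]));print("delta tool",(R.T@(g-p)).round(4), "grasp pt",(p+.164*R[:,0]).round(4))
E
python3 st.py "[.5428,.2107,.38]"
```

```text
time_s: 2.0
position: [0.2277, -0.582, 0.4048]
tcp_rot: [[0.0, -0.571, 0.821], [-0.0, 0.821, 0.571], [-1.0, -0.0, -0.0]]
force: [0.3, -0.1, 0.2]
opening: 0.999
time_s: 3.2
position: [0.4, -0.469, 0.3571]
tcp_rot: [[-0.22, -0.881, -0.419], [-0.135, -0.398, 0.907], [-0.966, 0.256, -0.031]]
force: [0.3, 0.0, -0.7]
opening: 1.003
t 3.2 p [ 0.4    -0.469   0.3571] yaw z 114.81 x [-0.2197 -0.1348 -0.9662] F [ 0.3  0.  -0.7] op 0.08726042977070976 q [ -56.9   33.4   85.4  -16.9   62.6 -163.5]
delta tool [-0.1451 -0.3907  0.556 ] grasp pt [ 0.364  -0.4911  0.1986]
```

My order was wrong: joint 6 hit its range limit at -163.5° because I turned before swinging the base round. Nothing was touched. I'll turn back a little and see whether the tool returns to upright.

```bash
python3 -m crank '[{"offset":[0,0,0],"spin":0.15},{"offset":[0,0,0],"spin":0.15}]'; python3 st.py "[.5428,.2107,.38]"
```

```text
time_s: 3.4
position: [0.3979, -0.4727, 0.359]
tcp_rot: [[-0.218, -0.967, -0.129], [-0.138, -0.1, 0.985], [-0.966, 0.233, -0.112]]
force: [-0.6, -0.3, 0.0]
opening: 1.002
t 3.4 p [ 0.3979 -0.4727  0.359 ] yaw z 97.44 x [-0.2183 -0.1382 -0.966 ] F [-0.6 -0.3  0. ] op 0.08718322616750666 q [ -57.3   33.4   85.2  -16.9   62.6 -146. ]
delta tool [-0.1463 -0.2036  0.6524] grasp pt [ 0.3621 -0.4954  0.2006]
```

The tool stays tilted by 15°, nearly all of it in joint 4 (-16.9°) from pushing on the lower joint 6 limit. I'll turn to the opposite limit and push there just enough to bring joint 4 back to 0. After that I'll use the half-turned grasp, with joint 6 at about 60° to pick and 153° to place.

```bash
for i in 1; do python3 -m crank '[{"offset":[-0.004,0,0],"spin":0.15},{"offset":[-0.004,0,0],"spin":0.15},{"offset":[-0.004,0,0],"spin":0.15},{"offset":[-0.004,0,0],"spin":0.15},{"offset":[-0.004,0,0],"spin":0.15},{"offset":[-0.004,0,0],"spin":0.15},{"offset":[-0.004,0,0],"spin":0.15},{"offset":[-0.004,0,0],"spin":0.15},{"offset":[-0.004,0,0],"spin":0.15},{"offset":[-0.004,0,0],"spin":0.15},{"offset":[-0.004,0,0],"spin":0.15},{"offset":[-0.004,0,0],"spin":0.15}]' >/dev/null; done; python3 st.py "[.5428,.2107,.38]"
python3 -m crank '[{"offset":[0,0,0],"spin":0.15},{"offset":[0,0,0],"spin":0.15},{"offset":[0,0,0],"spin":0.15},{"offset":[0,0,0],"spin":0.15},{"offset":[0,0,0],"spin":0.15},{"offset":[0,0,0],"spin":0.15},{"offset":[0,0,0],"spin":0.15},{"offset":[0,0,0],"spin":0.15},{"offset":[0,0,0],"spin":0.15},{"offset":[0,0,0],"spin":0.15},{"offset":[0,0,0],"spin":0.15},{"offset":[0,0,0],"spin":0.15}]' >/dev/null
python3 -m crank '[{"offset":[0,0,0],"spin":0.15},{"offset":[0,0,0],"spin":0.15},{"offset":[0,0,0],"spin":0.15},{"offset":[0,0,0],"spin":0.15},{"offset":[0,0,0],"spin":0.15},{"offset":[0,0,0],"spin":0.15},{"offset":[0,0,0],"spin":0.15},{"offset":[0,0,0],"spin":0.15},{"offset":[0,0,0],"spin":0.15},{"offset":[0,0,0],"spin":0.15},{"offset":[0,0,0],"spin":0.15},{"offset":[0,0,0],"spin":0.15}]' >/dev/null
python3 st.py "[.5428,.2107,.38]"
```

```text
t 4.6 p [ 0.4076 -0.4669  0.4059] yaw z -7.55 x [-0.2181 -0.1382 -0.9661] F [-0.4  1.   0.3] op 0.08730645670881204 q [-56.2  30.4  82.2 -16.1  68.5 -43.6]
delta tool [-0.0981  0.6826  0.0493] grasp pt [ 0.3718 -0.4895  0.2475]
t 7.0 p [ 0.4075 -0.4669  0.4057] yaw z 146.41 x [-0.2181 -0.1382 -0.9661] F [ 1.  -0.2 -0.7] op 0.0871072829530475 q [-56.2  30.5  82.2 -16.1  68.5 162.7]
delta tool [-0.0983 -0.634   0.2578] grasp pt [ 0.3717 -0.4896  0.2473]
```

Joint 6 is now at 162.7°. I'll push in small steps and watch the tilt.

```bash
python3 -m crank '[{"offset":[0,0,0],"spin":0.15},{"offset":[0,0,0],"spin":0.15}]' >/dev/null; python3 st.py "[.5428,.2107,.38]"
```

```text
t 7.2 p [ 0.3504 -0.5103  0.4266] yaw z 136.05 x [-0.1448 -0.0901 -0.9854] F [ 0.  -1.7 -0.1] op 0.08664037213251691 q [-63.9  28.7  81.5 -10.5  69.2 163.5]
delta tool [-0.0469 -0.6539  0.3595] grasp pt [ 0.3266 -0.5251  0.265 ]
```

```bash
python3 -m crank '[{"offset":[0,0,0],"spin":0.15},{"offset":[0,0,0],"spin":0.15},{"offset":[0,0,0],"spin":0.15}]' >/dev/null; python3 st.py "[.5428,.2107,.38]"
```

```text
t 7.5 p [ 0.2353 -0.553   0.4408] yaw z 119.66 x [-0.011  -0.0489 -0.9987] F [-1.2  0.3 -0.1] op 0.08713299328534788 q [-77.3  25.8  84.   -1.3  67.6 163.5]
delta tool [ 0.02   -0.6461  0.5134] grasp pt [ 0.2335 -0.561   0.277 ]
```

```bash
cat > fk.py <<'E'
import numpy as np
from scipy.spatial.transform import Rotation as Ro
from scipy.optimize import least_squares
D=[([-78.869,30.277,82.156,0,67.688,-10.228],[.22758,-.58172,.40379]),
([-56.9,33.4,85.4,-16.9,62.6,-163.5],[.4,-.469,.3571]),
([-57.3,33.4,85.2,-16.9,62.6,-146],[.3979,-.4727,.359]),
([-56.2,30.4,82.2,-16.1,68.5,-43.6],[.4076,-.4669,.4059]),
([-63.9,28.7,81.5,-10.5,69.2,163.5],[.3504,-.5103,.4266]),
([-77.3,25.8,84.,-1.3,67.6,163.5],[.2353,-.553,.4408])]
def e(ax,a):return Ro.from_euler(ax,a,degrees=True).as_matrix()
B=e('y',-90)  # tool x = local z
def parts(q):
    R1=e('z',q[0]);R2=R1@e('y',q[1]);R3=R2@e('y',q[2])
    R5=R3@e('z',q[3])@e('y',q[4]);R6=R5@e('z',q[5])@B
    return R1,R2,R3,R5,R6
def row(q):
    R1,R2,R3,R5,R6=parts(q)
    return np.column_stack([R1,R2[:,[2]],R3[:,[0,2]],R5[:,[2]]])
A=np.vstack([row(np.array(q)) for q,p in D]);b=np.hstack([p for q,p in D])
th,*_=np.linalg.lstsq(A,b,rcond=1e-4)
def fk(q):return row(q)@th,parts(q)[4]
if __name__=="__main__":
    print(th.round(3),"res mm",((A@th-b)*1000).round(1).reshape(-1,3))
    print(fk(np.array(D[0][0]))[1].round(3)); print(fk(np.array(D[5][0]))[1].round(3)); 
E
python3 fk.py; python3 -c "
from h import *;print(bot.read_state()['tcp_rot'].round(3))"
```

```text
[-0.001  0.111  0.271  0.594  0.117  0.391  0.123] res mm [[-0.2 -0.1  0.1]
 [ 0.2  0.1  0.4]
 [-0.2 -0.1 -0.6]
 [ 0.2  0.1  0.6]
 [-0.2 -0.2 -0.3]
 [ 0.2  0.2 -0.1]]
[[-0.     0.931  0.364]
 [ 0.002  0.364 -0.931]
 [-1.     0.    -0.002]]
[[-0.01  -0.869 -0.495]
 [-0.049 -0.494  0.868]
 [-0.999  0.033 -0.037]]
[[-0.011 -0.869 -0.494]
 [-0.049 -0.493  0.868]
 [-0.999  0.034 -0.037]]
```

```bash
cat > ik.py <<'E'
from fk import *
lo=np.array([-176.69,-43.24,12.49,-82,0,-163.5]);hi=np.array([176.69,126.21,139.97,262,151.66,163.5])
vmax=.7*np.array([159.86,159.86,180,180,180,180])*.1
def target(q,off,spin):
    p,R=fk(q);return p+R@np.array(off),R@Ro.from_rotvec([spin,0,0]).as_matrix()
def err(q,P,R,w):
    p,r=fk(q);return np.hstack([w*(p-P),Ro.from_matrix(r@R.T).as_rotvec()])
def opt(q,off,spin,w):
    P,R=target(q,off,spin)
    s=least_squares(lambda x:err(x,P,R,w),np.clip(q,lo+1e-6,hi-1e-6),bounds=(np.maximum(lo,q-vmax),np.minimum(hi,q+vmax)+1e-3));return s.x
def dls(q,off,spin,w,it=50,lam=1e-3):
    P,R=target(q,off,spin);x=q.copy()
    for _ in range(it):
        e0=err(x,P,R,w);J=np.column_stack([(err(x+np.eye(6)[i]*.01,P,R,w)-e0)/.01 for i in range(6)])
        x=np.clip(x-J.T@np.linalg.solve(J@J.T+lam**2*np.eye(6),e0),lo,hi)
    return x
E
cat > t.py <<'E'
from ik import *
np.set_printoptions(suppress=True,precision=1,linewidth=150)
q0=np.array([-56.2,30.5,82.2,-16.1,68.5,162.7])
print("obs2 [-63.9  28.7  81.5 -10.5  69.2 163.5] obs5 [-77.3  25.8  84.   -1.3  67.6 163.5]")
for f in(opt,dls):
  for w in(.5,1,2,3,5,10):
    q=q0;o=[]
    for k in range(5):
        q=f(q,[0,0,0],.15,w);o.append(q)
    print(f.__name__,w,o[1],o[4])
E
timeout 300 python3 t.py
```

```text
obs2 [-63.9  28.7  81.5 -10.5  69.2 163.5] obs5 [-77.3  25.8  84.   -1.3  67.6 163.5]
opt 0.5 [-69.6  26.9  79.2 -14.7  71.4 163.5] [-91.4  21.4  77.2 -11.3  74.  163.5]
opt 1 [-66.8  27.8  80.1 -13.3  70.5 163.5] [-84.3  23.6  79.8  -8.5  71.5 163.5]
opt 2 [-62.2  29.1  81.4 -10.9  69.1 163.5] [-72.3  27.   82.8  -2.6  68.3 163.5]
opt 3 [-60.1  29.6  81.9  -9.8  68.6 163.5] [-66.7  28.4  83.3   0.4  67.3 163.5]
opt 5 [-58.6  29.9  82.2  -8.9  68.3 163.5] [-62.6  29.2  83.3   2.6  66.9 163.5]
opt 10 [-57.9  30.1  82.3  -8.5  68.2 163.5] [-60.6  29.5  83.2   3.7  66.9 163.5]
dls 0.5 [-56.7  30.4  82.  -16.1  68.7 163.5] [-57.5  30.2  81.7 -16.   68.9 163.5]
dls 1 [-56.3  30.5  82.1 -16.1  68.5 163.5] [-56.5  30.4  82.1 -16.   68.6 163.5]
dls 2 [-56.2  30.5  82.2 -16.1  68.5 163.5] [-56.3  30.5  82.2 -16.   68.5 163.5]
dls 3 [-56.2  30.5  82.2 -16.1  68.5 163.5] [-56.3  30.5  82.2 -16.   68.5 163.5]
dls 5 [-56.2  30.5  82.2 -16.1  68.5 163.5] [-56.2  30.5  82.2 -16.   68.5 163.5]
dls 10 [-56.2  30.5  82.2 -16.1  68.5 163.5] [-56.2  30.5  82.2 -16.   68.5 163.5]
```

```bash
cat > t2.py <<'E'
from ik import *
import itertools
np.set_printoptions(suppress=True,precision=3,linewidth=150)
q0=np.array([-77.3,25.8,84.,-1.3,67.6,163.5])
print(fk(q0)[1][:,0])
for sp in(.03,.08,.15):
  for off in([0,0,0],[.05,0,0],[-.05,0,0],[0,.05,0],[0,-.05,0],[0,0,.05],[0,0,-.05]):
    r=[]
    for w in(1.5,2.2):
        q=opt(q0,off,sp,w);r.append(fk(q)[1][:,0])
    print(sp,off,r[0][:2],r[1][:2],q.round(1))
E
timeout 400 python3 t2.py
```

```text
[-0.01  -0.049 -0.999]
0.03 [0, 0, 0] [-0.004 -0.048] [-0.001 -0.047] [-77.9  25.7  84.2  -0.7  67.5 163.5]
0.03 [0.05, 0, 0] [-0.003 -0.047] [-0.    -0.047] [-78.   29.   87.1  -0.6  61.3 163.5]
0.03 [-0.05, 0, 0] [-0.005 -0.048] [-0.003 -0.047] [-77.8  22.8  80.7  -0.8  73.9 163.5]
0.03 [0, 0.05, 0] [-0.01  -0.049] [-0.01  -0.049] [-81.9  26.3  82.8  -1.1  68.2 160.5]
0.03 [0, -0.05, 0] [ 0.015 -0.043] [ 0.025 -0.041] [-75.   25.2  85.4   0.8  66.8 163.5]
0.03 [0, 0, 0.05] [-0.01  -0.049] [-0.009 -0.049] [-78.9  21.9  91.1  -1.2  64.3 163.5]
0.03 [0, 0, -0.05] [ 0.001 -0.047] [ 0.005 -0.046] [-77.   29.6  76.8  -0.4  71.  163.5]
0.08 [0, 0, 0] [ 0.008 -0.046] [ 0.014 -0.045] [-79.   25.5  84.5   0.3  67.3 163.5]
0.08 [0.05, 0, 0] [ 0.01  -0.046] [ 0.017 -0.044] [-79.   28.8  87.5   0.6  61.  163.5]
0.08 [-0.05, 0, 0] [ 0.005 -0.046] [ 0.011 -0.045] [-79.   22.6  81.    0.1  73.7 163.5]
0.08 [0, 0.05, 0] [-0.01  -0.049] [-0.01  -0.049] [-81.9  26.3  82.8  -1.1  68.2 163.4]
0.08 [0, -0.05, 0] [ 0.027 -0.042] [ 0.041 -0.039] [-76.1  25.   85.9   1.9  66.3 163.5]
0.08 [0, 0, 0.05] [ 0.002 -0.047] [ 0.006 -0.046] [-80.1  21.8  91.4  -0.1  64.2 163.5]
0.08 [0, 0, -0.05] [ 0.012 -0.045] [ 0.02  -0.044] [-78.   29.4  77.2   0.6  70.7 163.5]
0.15 [0, 0, 0] [ 0.024 -0.045] [ 0.036 -0.044] [-80.5  25.2  85.2   1.8  66.8 163.5]
0.15 [0.05, 0, 0] [ 0.029 -0.045] [ 0.042 -0.043] [-80.5  28.6  88.1   2.3  60.4 163.5]
0.15 [-0.05, 0, 0] [ 0.019 -0.046] [ 0.03  -0.044] [-80.5  22.3  81.7   1.3  73.2 163.5]
0.15 [0, 0.05, 0] [ 0.005 -0.048] [ 0.011 -0.047] [-83.3  26.1  83.2   0.3  67.9 163.5]
0.15 [0, -0.05, 0] [ 0.045 -0.042] [ 0.064 -0.039] [-77.6  24.7  86.9   3.4  65.5 163.5]
0.15 [0, 0, 0.05] [ 0.018 -0.046] [ 0.029 -0.045] [-81.7  21.5  92.    1.4  63.7 163.5]
0.15 [0, 0, -0.05] [ 0.029 -0.045] [ 0.041 -0.043] [-79.4  29.1  78.    2.   70.1 163.5]
```

Joint 4 is back near 0, leaving 2.9° of tilt in the radial direction. A joint 6 push only corrects sideways tilt, so I'll swing to an azimuth of about -13°, where this tilt becomes sideways, and trim it there.

```bash
python3 -m crank '[{"offset":[0,0,0],"spin":-0.15},{"offset":[0,0,0],"spin":-0.15},{"offset":[0,0,0],"spin":-0.15},{"offset":[0,0,0],"spin":-0.15},{"offset":[0,0,0],"spin":-0.15},{"offset":[0,0,0],"spin":-0.15}]' >/dev/null; python3 st.py "[.58,-.13,.44]"
```

```text
t 8.1 p [ 0.2366 -0.5519  0.4399] yaw z 171.74 x [-0.0134 -0.0466 -0.9988] F [-0.6  0.4 -0.5] op 0.08727438823936053 q [-77.2  25.8  84.1  -1.5  67.7 111.6]
delta tool [-0.0243 -0.4662 -0.2793] grasp pt [ 0.2344 -0.5595  0.2761]
```

```bash
python3 -m crank '[{"offset":[-0.002,-0.039,-0.023],"spin":0},{"offset":[-0.002,-0.039,-0.023],"spin":0},{"offset":[-0.002,-0.039,-0.023],"spin":0},{"offset":[-0.002,-0.039,-0.023],"spin":0},{"offset":[-0.002,-0.039,-0.023],"spin":0},{"offset":[-0.002,-0.039,-0.023],"spin":0},{"offset":[-0.002,-0.039,-0.023],"spin":0},{"offset":[-0.002,-0.039,-0.023],"spin":0},{"offset":[-0.002,-0.039,-0.023],"spin":0},{"offset":[-0.002,-0.039,-0.023],"spin":0},{"offset":[-0.002,-0.039,-0.023],"spin":0},{"offset":[-0.002,-0.039,-0.023],"spin":0}]' >/dev/null; python3 st.py "[.58,-.13,.44]"
cat > t3.py <<'E'
from ik import *
from rig import bot
np.set_printoptions(suppress=True,precision=3,linewidth=150)
q0=bot.read_state()["joint_positions"];q0=np.clip(q0,lo,hi)
for w in(1.5,2.2):
  for sp in(.05,.1,.15):
    q=q0
    for k in range(4):
        q=opt(q,[0,0,0],sp,w);print(w,sp,k+1,fk(q)[1][:2,0],q.round(1))
E
timeout 300 python3 t3.py
```

```text
t 9.3 p [ 0.5748 -0.141   0.4407] yaw z 172.78 x [-0.0052 -0.0292 -0.9996] F [-0.8 -0.6 -0.3] op 0.08709188834721057 q [-24.2  25.4  84.6  -1.8  69.6 163.6]
delta tool [ 0.0004 -0.0116 -0.0037] grasp pt [ 0.574  -0.1458  0.2768]
1.5 0.05 1 [-0.    -0.019] [-25.8  25.1  85.   -1.1  69.4 163.5]
1.5 0.05 2 [ 0.005 -0.01 ] [-27.4  24.9  85.5  -0.4  69.2 163.5]
1.5 0.05 3 [0.01 0.  ] [-28.9  24.6  85.9   0.3  68.9 163.5]
1.5 0.05 4 [0.016 0.009] [-30.5  24.4  86.4   1.   68.7 163.5]
1.5 0.1 1 [ 0.005 -0.01 ] [-27.4  24.9  85.6  -0.4  69.1 163.5]
1.5 0.1 2 [0.017 0.009] [-30.5  24.3  86.6   1.   68.5 163.5]
1.5 0.1 3 [0.03  0.027] [-33.7  23.8  87.8   2.4  67.8 163.5]
1.5 0.1 4 [0.044 0.044] [-36.8  23.3  89.1   3.9  67.1 163.5]
1.5 0.15 1 [ 0.012 -0.   ] [-28.9  24.5  86.2   0.3  68.6 163.5]
1.5 0.15 2 [0.032 0.027] [-33.7  23.7  88.1   2.5  67.5 163.5]
1.5 0.15 3 [0.054 0.052] [-38.4  23.   90.3   4.7  66.2 163.5]
1.5 0.15 4 [0.08  0.075] [-43.2  22.4  92.7   6.9  64.7 163.5]
2.2 0.05 1 [ 0.001 -0.016] [-25.3  25.2  84.9  -0.8  69.4 163.5]
2.2 0.05 2 [ 0.008 -0.002] [-26.4  25.1  85.2   0.1  69.2 163.5]
2.2 0.05 3 [0.015 0.011] [-27.5  24.9  85.6   1.   69.1 163.5]
2.2 0.05 4 [0.023 0.024] [-28.6  24.7  86.    2.   68.8 163.5]
2.2 0.1 1 [ 0.009 -0.003] [-26.4  25.   85.3   0.1  69.1 163.5]
2.2 0.1 2 [0.024 0.023] [-28.6  24.7  86.1   2.   68.7 163.5]
2.2 0.1 3 [0.041 0.049] [-30.8  24.4  87.    3.9  68.1 163.5]
2.2 0.1 4 [0.06  0.073] [-33.   24.1  88.    5.8  67.4 163.5]
2.2 0.15 1 [0.018 0.01 ] [-27.5  24.8  85.8   1.1  68.8 163.5]
2.2 0.15 2 [0.044 0.048] [-30.8  24.3  87.2   3.9  67.8 163.5]
2.2 0.15 3 [0.073 0.084] [-34.1  23.9  88.9   6.9  66.6 163.5]
2.2 0.15 4 [0.106 0.117] [-37.4  23.5  90.8  10.   65.3 163.5]
```

```bash
python3 -m crank '[{"offset":[0,0,0],"spin":0.1}]' >/dev/null; python3 st.py "[.5428,.2107,.38]"
```

```text
t 9.4 p [ 0.5645 -0.1623  0.4409] yaw z 169.36 x [ 1.330e-02 -7.000e-04 -9.999e-01] F [-0.4 -1.3  0.6] op 0.08690218701194108 q [-27.   24.9  85.5   0.3  68.9 163.5]
delta tool [ 0.0603 -0.3625  0.0909] grasp pt [ 0.5666 -0.1624  0.2769]
```

Tilt is down to 0.8°. Now I'll turn to the pick yaw of -49.4°, which moves joint 6 away from its limit.

```bash
python3 -m crank '[{"offset":[0,0,0],"spin":-0.15},{"offset":[0,0,0],"spin":-0.15},{"offset":[0,0,0],"spin":-0.15},{"offset":[0,0,0],"spin":-0.15},{"offset":[0,0,0],"spin":-0.15},{"offset":[0,0,0],"spin":-0.15},{"offset":[0,0,0],"spin":-0.15},{"offset":[0,0,0],"spin":-0.15},{"offset":[0,0,0],"spin":-0.15},{"offset":[0,0,0],"spin":-0.15},{"offset":[0,0,0],"spin":-0.15},{"offset":[0,0,0],"spin":-0.15}]' >/dev/null;  python3 -m crank '[{"offset":[0,0,0],"spin":-0.15},{"offset":[0,0,0],"spin":-0.15},{"offset":[0,0,0],"spin":-0.15},{"offset":[0,0,0],"spin":-0.15},{"offset":[0,0,0],"spin":-0.065}]' >/dev/null; python3 st.py "[.5428,.2107,.40]"
```

```text
t 11.1 p [ 0.561  -0.1679  0.4407] yaw z -49.69 x [ 0.0092 -0.0032 -1.    ] F [-0.2  0.4 -0.3] op 0.08698394131029356 q [-27.6  24.8  85.7   0.1  69.   22.1]
delta tool [ 0.0393  0.2308 -0.3008] grasp pt [ 0.5625 -0.1684  0.2767]
```

```bash
python3 -m crank '[{"offset":[0.004,0.029,-0.0375],"spin":0},{"offset":[0.004,0.029,-0.0375],"spin":0},{"offset":[0.004,0.029,-0.0375],"spin":0},{"offset":[0.004,0.029,-0.0375],"spin":0},{"offset":[0.004,0.029,-0.0375],"spin":0},{"offset":[0.004,0.029,-0.0375],"spin":0},{"offset":[0.004,0.029,-0.0375],"spin":0},{"offset":[0.004,0.029,-0.0375],"spin":0},{"offset":[0,0,0],"spin":0}]' >/dev/null; python3 st.py "[.5413,.2112,.259]"
python3 - <<'E'
from h import *
p=bot.capture("top");cv2.imwrite("pics/top1.png",cv2.resize(p["pixels"][120:300,60:300],(800,600),interpolation=cv2.INTER_CUBIC))
E
```

```text
t 12.0 p [0.5445 0.2163 0.407 ] yaw z -49.53 x [ 8.7e-03 -4.0e-04 -1.0e+00] F [-0.7  0.1 -0. ] op 0.08647133570921833 q [10.8 27.  87.9 -0.1 64.7 60.4]
delta tool [ 0.148  -0.0067  0.0009] grasp pt [0.5459 0.2162 0.243 ]
```

View pics/top1.png

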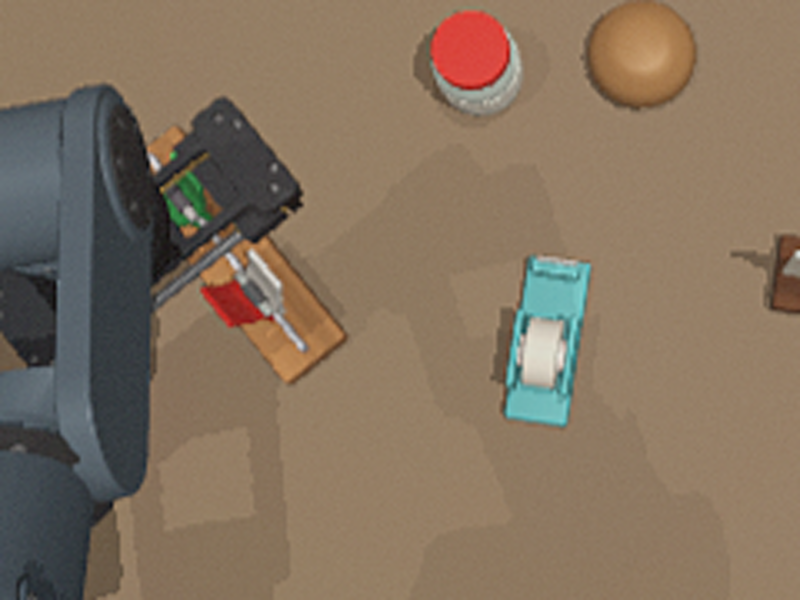

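The clip, red and white, is undisturbed at crop (245,290), and the gripper is above the rack. Its apparent shift is parallax from its height. Descending now.

```bash
python3 -m crank '[{"offset":[0.035,-0.0067,0.001],"spin":0},{"offset":[0.035,0,0],"spin":0},{"offset":[0.03,0,0],"spin":0},{"offset":[0.02,0,0],"spin":0},{"offset":[0.015,0,0],"spin":0},{"offset":[0.013,0,0],"spin":0},{"offset":[0,0,0],"spin":0}]' >/dev/null; python3 st.py "[.5413,.2112,.259]"
python3 - <<'E'
from h import *
p=bot.capture("scene");cv2.imwrite("pics/sc2.png",cv2.resize(p["pixels"][120:240,300:460],(800,600),interpolation=cv2.INTER_CUBIC))
E
```

```text
t 12.75 p [0.5421 0.2049 0.2577] yaw z -49.95 x [ 0.0056 -0.0035 -1.    ] F [-0.4  0.4 -0.3] op 0.0867742918172361 q [ 9.7 38.4 95.5 -0.4 45.8 59.9]
delta tool [-0.0013  0.0035 -0.0053] grasp pt [0.543  0.2043 0.0937]
```

View pics/sc2.png

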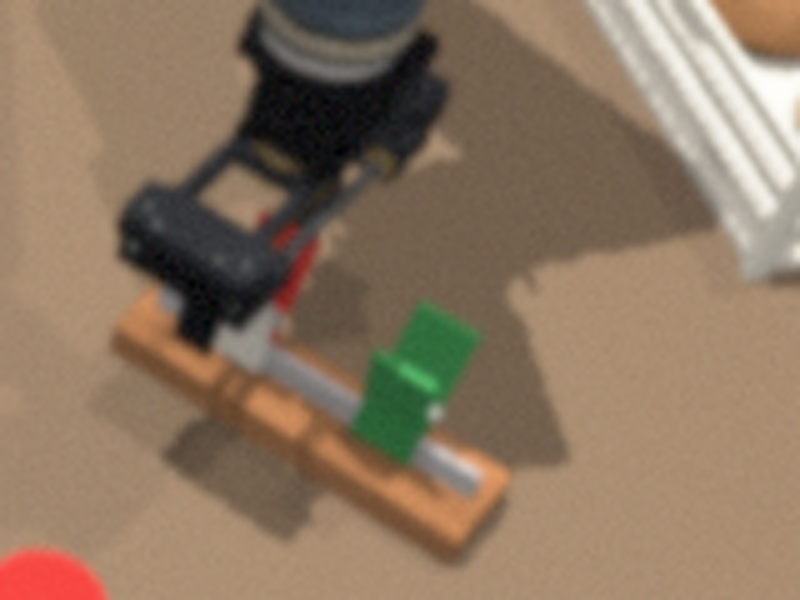

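The fingers straddle the clip, but the grasp point is about 6 mm off. I'll correct that and then squeeze.

```bash
python3 -m crank '[{"offset":[-0.001,0.0035,-0.0055],"spin":-0.008},{"offset":[0,0,0],"spin":0}]' >/dev/null; python3 st.py "[.5413,.2112,.259]"
```

```text
t 13.0 p [0.5416 0.2134 0.2613] yaw z -49.35 x [ 0.0111 -0.002  -0.9999] F [ 1.6 -0.2 -0.7] op 0.08713561080362092 q [10.6 38.2 95.1 -0.3 46.1 60.1]
delta tool [ 0.0023 -0.0017  0.0015] grasp pt [0.5434 0.2131 0.0973]
```

```bash
python3 -m crank '[{"offset":[0.002,-0.001,0.001],"spin":0},{"offset":[0,0,0],"spin":0},{"offset":[0,0,0],"spin":0},{"offset":[0,0,0],"spin":0},{"offset":[0,0,0],"spin":0},{"offset":[0,0,0],"spin":0}]' 0 ; python3 st.py "[.5413,.2112,.259]"
```

```text
time_s: 13.6
position: [0.541, 0.2115, 0.2581]
tcp_rot: [[0.008, 0.759, 0.651], [-0.002, 0.651, -0.759], [-1.0, 0.005, 0.007]]
force: [-0.5, 1.3, 7.4]
opening: 0.545
t 13.6 p [0.541  0.2115 0.2581] yaw z -49.4 x [ 0.0084 -0.0025 -1.    ] F [-0.5  1.3  7.4] op 0.04745486036088241 q [10.4 38.4 95.4 -0.3 45.8 60. ]
delta tool [-0.0009  0.      0.0004] grasp pt [0.5424 0.2111 0.0941]
```

```bash
python3 -m crank '[{"offset":[0,0,0],"spin":0},{"offset":[0,0,0],"spin":0},{"offset":[0,0,0],"spin":0},{"offset":[0,0,0],"spin":0},{"offset":[0,0,0],"spin":0}]' >/dev/null; python3 st.py "[.5413,.2112,.259]"
```

```text
t 14.1 p [0.5404 0.2128 0.2604] yaw z -49.47 x [ 8.3e-03  7.0e-04 -1.0e+00] F [-5.4  4.2 14.9] op 0.027168499989210226 q [10.5 38.2 95.3 -0.1 46.  60. ]
delta tool [ 0.0014 -0.0004  0.0018] grasp pt [0.5418 0.2129 0.0964]
```

```bash
python3 -m crank '[{"offset":[0,0,0],"spin":0},{"offset":[0,0,0],"spin":0}]' >/dev/null; python3 st.py "[.5413,.2112,.259]"; python3 -m crank '[{"offset":[-0.01,0,0],"spin":0},{"offset":[-0.015,0,0],"spin":0},{"offset":[-0.025,0,0],"spin":0},{"offset":[-0.03,0,0],"spin":0},{"offset":[-0.03,0,0],"spin":0},{"offset":[-0.03,0,0],"spin":0},{"offset":[0,0,0],"spin":0}]' >/dev/null; python3 st.py "[.5413,.2112,.259]"
python3 - <<'E'
from h import *
a=bot.capture("scene")["pixels"];b=bot.capture("top")["pixels"];cv2.imwrite("pics/c3.png",cv2.hconcat([cv2.resize(a[90:250,290:450],(400,400)),cv2.resize(b[100:240,60:200],(400,400))]))
E
```

```text
t 14.3 p [0.5405 0.2128 0.2603] yaw z -49.47 x [ 8.3e-03  7.0e-04 -1.0e+00] F [-4.5  4.5 14.5] op 0.026862527935532003 q [10.5 38.2 95.3 -0.1 46.  60. ]
delta tool [ 0.0014 -0.0004  0.0018] grasp pt [0.5418 0.2129 0.0964]
t 15.0 p [0.5412 0.2119 0.4026] yaw z -49.39 x [ 0.0184 -0.0012 -0.9998] F [ 0.1  0.2 -0. ] op 0.025160974669887478 q [10.4 26.8 89.  -0.3 63.2 59.9]
delta tool [ 0.1436 -0.0023 -0.0012] grasp pt [0.5442 0.2117 0.2386]
```

View pics/c3.png

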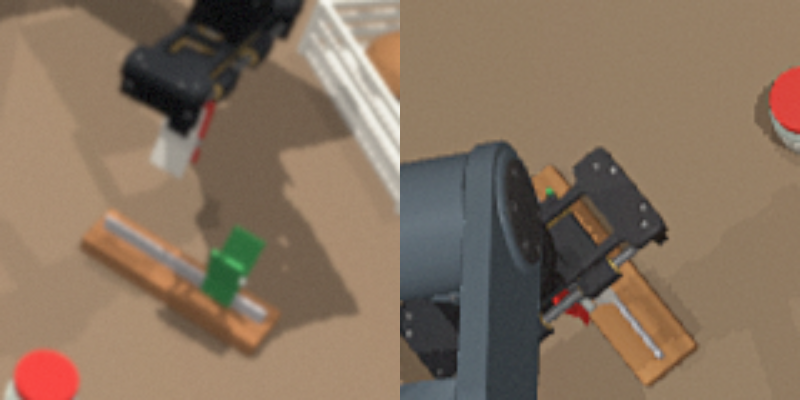

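The clip is off the rack and squeezed fully open (25 mm between the pads). The green clip is still parked. Moving over towards the card while staying high.

```bash
python3 st.py "[.5615,-.2515,.425]"
```

```text
t 15.1 p [0.5397 0.2116 0.3984] yaw z -49.39 x [ 0.0095 -0.0028 -1.    ] F [-0.3 -0.  -1.6] op 0.025310034796093048 q [10.4 27.1 89.3 -0.3 63.1 59.9]
delta tool [-0.0251 -0.2848  0.366 ] grasp pt [0.5413 0.2111 0.2344]
```

```bash
python3 -m crank '[{"offset":[-0.004,-0.026,0.0333],"spin":0},{"offset":[-0.004,-0.026,0.0333],"spin":0},{"offset":[-0.003,-0.026,0.0333],"spin":0},{"offset":[-0.002,-0.026,0.0333],"spin":0},{"offset":[-0.002,-0.026,0.0333],"spin":0},{"offset":[-0.002,-0.026,0.0333],"spin":0},{"offset":[-0.002,-0.026,0.0333],"spin":0},{"offset":[-0.002,-0.026,0.0333],"spin":0},{"offset":[-0.002,-0.026,0.0333],"spin":0},{"offset":[-0.002,-0.026,0.0333],"spin":0},{"offset":[-0.002,-0.026,0.0333],"spin":0}]' >/dev/null; python3 -m crank '[{"offset":[0,0,0],"spin":0.14},{"offset":[0,0,0],"spin":0.14},{"offset":[0,0,0],"spin":0.14},{"offset":[0,0,0],"spin":0.14},{"offset":[0,0,0],"spin":0.14},{"offset":[0,0,0],"spin":0.14},{"offset":[0,0,0],"spin":0.14},{"offset":[0,0,0],"spin":0.14},{"offset":[0,0,0],"spin":0.14}]' >/dev/null
python3 -m crank '[{"offset":[0,0,0],"spin":0.14},{"offset":[0,0,0],"spin":0.14},{"offset":[0,0,0],"spin":0.14},{"offset":[0,0,0],"spin":0.14},{"offset":[0,0,0],"spin":0.14},{"offset":[0,0,0],"spin":0.14},{"offset":[0,0,0],"spin":0.14},{"offset":[0,0,0],"spin":0.14},{"offset":[0,0,0],"spin":0.02},{"offset":[0,0,0],"spin":0}]' >/dev/null;python3 st.py "[.5615,-.2515,.40]"
```

```text
t 18.1 p [ 0.5607 -0.2523  0.4248] yaw z 173.23 x [ 5.9e-03 -9.0e-04 -1.0e+00] F [-0.5 -0.2 -1.2] op 0.025167304606563842 q [-34.7  28.2  82.4   0.2  69.1 152.1]
delta tool [ 0.0248 -0.0009 -0.0005] grasp pt [ 0.5617 -0.2525  0.2608]
```

```bash
cat > look.py <<'E'
from h import *
import sys
tag=sys.argv[1]
a=np.radians(-7.25);n=np.array([np.cos(a),np.sin(a)]);t=np.array([-np.sin(a),np.cos(a)]);C=np.array([.5632,-.2520])
im=[]
for nm in("scene","top"):
    p=bot.capture(nm);W=world(p);hsv=cv2.cvtColor(p["pixels"],cv2.COLOR_BGR2HSV);ok=p["depth"]>0
    H,S,V=[hsv[...,i].astype(int) for i in range(3)];z=W[...,2]
    N=(W[...,:2]-C)@n;T=(W[...,:2]-C)@t
    b=ok&(abs(N)<.06)&(abs(T)<.04)
    for c,m in(("red",b&(S>150)&((H<8)|(H>172))&(z>.1)),("white",b&(S<60)&(V>110)&(z>.135)),("card",b&(S<60)&(z>.10)&(z<.135)&(abs(N)<.006))):
        if m.sum()>4:
            print(nm,c,m.sum(),"z",np.percentile(z[m],[2,98]).round(4),"N",np.percentile(N[m],[2,50,98]).round(4),"T",np.percentile(T[m],[2,98]).round(4))
            if c!="card":
              for lo in np.arange(.10,.28,.01):
                k=m&(z>lo)&(z<=lo+.01)
                if k.sum()>5:print("    z",lo.round(2),k.sum(),"N",np.median(N[k]).round(4),"T",np.percentile(T[k],[3,97]).round(4),"mid",np.percentile(T[k],[3,97]).mean().round(4))
    uv=p["world_to_cam"]@np.r_[C,.17,1];u=int(p["K"][0,2]+p["K"][0,0]*uv[0]/-uv[2]);v=int(p["K"][1,2]+p["K"][1,1]*uv[1]/uv[2])
    u=max(u,60);v=max(v,50);print(nm,"crop origin",u-60,v-50)
    im.append(cv2.resize(p["pixels"][v-50:v+70,u-60:u+60],(400,400),interpolation=cv2.INTER_CUBIC))
cv2.imwrite(f"pics/{tag}.png",cv2.hconcat(im))
E
python3 look.py l1
```

```text
scene red 231 z [0.1932 0.2443] N [0.0083 0.0119 0.0216] T [-0.016   0.0173]
    z 0.19 40 N 0.0156 T [-0.0156  0.0155] mid -0.0
    z 0.2 63 N 0.0129 T [-0.0138  0.0167] mid 0.0014
    z 0.21 59 N 0.0103 T [-0.0158  0.0165] mid 0.0004
    z 0.22 39 N 0.01 T [-0.0158  0.0164] mid 0.0003
    z 0.23 18 N 0.0116 T [-0.0164  0.0181] mid 0.0009
    z 0.24 11 N 0.0211 T [-0.0101  0.01  ] mid -0.0
scene white 703 z [0.2284 0.5852] N [-0.0101  0.0272  0.0463] T [-0.0336  0.0368]
    z 0.22 8 N -0.0016 T [0.016  0.0209] mid 0.0185
    z 0.23 11 N -0.0076 T [0.0146 0.0185] mid 0.0165
    z 0.24 9 N -0.0092 T [0.015  0.0179] mid 0.0164
    z 0.25 7 N -0.0091 T [0.0141 0.0184] mid 0.0162
scene card 294 z [0.1008 0.1306] N [-0.0023  0.0015  0.0036] T [-0.038   0.0382]
scene crop origin 111 125
top white 2049 z [0.5674 0.6036] N [-0.0542 -0.0061  0.0383] T [-0.0376  0.0379]
top card 21 z [0.1031 0.1326] N [-0.0021 -0.0013  0.0016] T [0.0194 0.033 ]
top crop origin 265 146
```

View pics/l1.png

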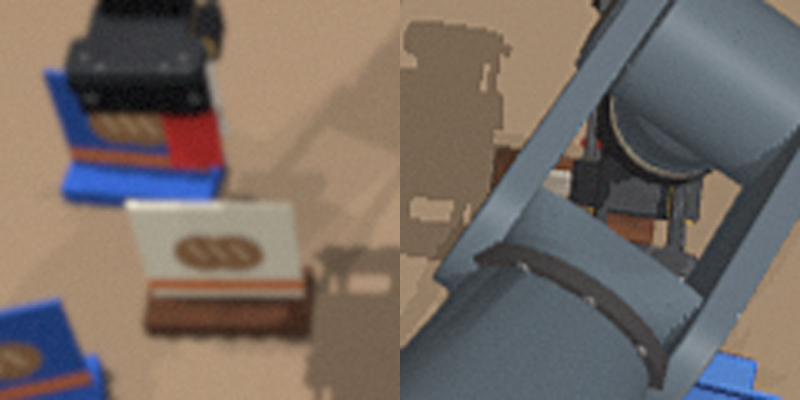

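In the left crop the red lever is on the picture side at about (195,140), with the clip centred over the cream card at (215,240). Tips are at z≈0.193, within 1–2 mm of the card's mid-plane. I'll lower to just above the card first.

```bash
python3 -m crank '[{"offset":[0.015,0,-0.001],"spin":0.008},{"offset":[0.015,0,0],"spin":0},{"offset":[0.01,0,0],"spin":0},{"offset":[0.007,0,0],"spin":0},{"offset":[0,0,0],"spin":0},{"offset":[0,0,0],"spin":0}]' >/dev/null; python3 st.py "[.5628,-.2522,.347]"; python3 look.py l2 | grep -v "top white"; python3 st.py "[.5628,-.2522,.347]"
```

```text
t 18.8 p [ 0.5625 -0.2527  0.3798] yaw z 172.66 x [ 0.009 -0.003 -1.   ] F [ 0.6 -0.2 -1.2] op 0.025198258661260034 q [-34.6  31.1  85.    0.2  63.4 152.7]
delta tool [ 0.0328 -0.0006  0.0001] grasp pt [ 0.564  -0.2532  0.2158]
scene red 165 z [0.1494 0.182 ] N [0.0107 0.0144 0.0192] T [-0.0138  0.0171]
    z 0.15 58 N 0.0169 T [-0.0134  0.0172] mid 0.0019
    z 0.16 49 N 0.0139 T [-0.0136  0.0165] mid 0.0014
    z 0.17 40 N 0.012 T [-0.0129  0.0156] mid 0.0013
    z 0.18 12 N 0.0126 T [-0.0129  0.0166] mid 0.0019
scene white 1230 z [0.1961 0.5508] N [-0.0285  0.0166  0.0457] T [-0.038   0.0373]
    z 0.18 10 N -0.0023 T [0.0141 0.0201] mid 0.0171
    z 0.19 9 N -0.0058 T [0.0135 0.0179] mid 0.0157
    z 0.2 6 N -0.0067 T [0.0142 0.0176] mid 0.0159
scene card 237 z [0.1005 0.13  ] N [-0.0025  0.0014  0.0037] T [-0.0385  0.0385]
scene crop origin 111 125
top card 16 z [0.1073 0.1309] N [-0.0021 -0.0013  0.0015] T [0.0236 0.0352]
top crop origin 265 146
t 18.9 p [ 0.5626 -0.2528  0.3802] yaw z 172.66 x [ 0.0099 -0.0035 -0.9999] F [ 0.3 -0.8  0.1] op 0.024958928351812265 q [-34.6  31.1  84.9   0.2  63.4 152.7]
delta tool [ 0.0332 -0.0007  0.0003] grasp pt [ 0.5643 -0.2534  0.2162]
```

View pics/l2.png

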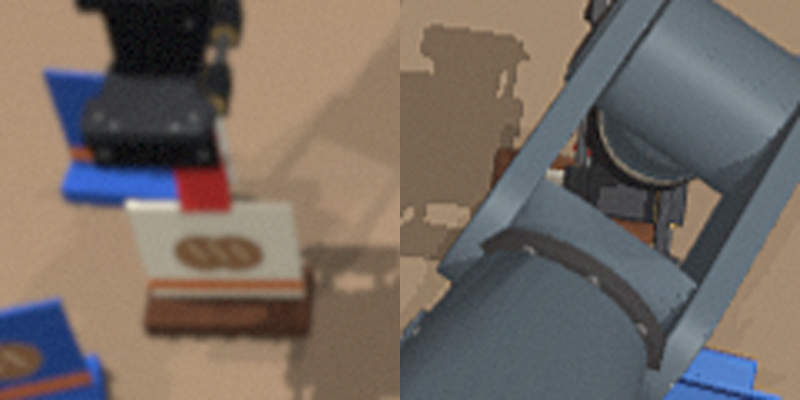

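The clip is centred within about 1.5 mm across and along the card, with tips at z≈0.148 and the card top at 0.130. Lowering the last 33 mm with a small trim.

```bash
python3 -m crank '[{"offset":[0.004,0.001,0.001],"spin":0},{"offset":[0.007,0,0],"spin":0},{"offset":[0.008,0,0],"spin":0},{"offset":[0.007,0,0],"spin":0},{"offset":[0.005,0,0],"spin":0},{"offset":[0.002,0,0],"spin":0},{"offset":[0,0,0],"spin":0},{"offset":[0,0,0],"spin":0},{"offset":[0,0,0],"spin":0}]' >/dev/null; python3 st.py "[.5622,-.2522,.347]"; python3 look.py l3 | grep -v "top white"; python3 st.py "[.5622,-.2522,.347]"
```

```text
t 19.8 p [ 0.5617 -0.2536  0.3469] yaw z 172.65 x [ 0.0093 -0.0031 -1.    ] F [ 0.4 -0.8 -0.9] op 0.025254045117447072 q [-34.7  33.4  86.7   0.2  59.4 152.5]
delta tool [-0.0001 -0.0015 -0.0003] grasp pt [ 0.5632 -0.2541  0.1829]
scene red 142 z [0.1122 0.1416] N [0.0096 0.015  0.0195] T [-0.0157  0.0158]
    z 0.11 38 N 0.0177 T [-0.0161  0.0143] mid -0.0009
    z 0.12 47 N 0.0156 T [-0.0145  0.0158] mid 0.0006
    z 0.13 47 N 0.0126 T [-0.0144  0.0147] mid 0.0002
    z 0.14 10 N 0.0116 T [-0.0114  0.015 ] mid 0.0018
scene white 1265 z [0.1747 0.534 ] N [-0.0532  0.0136  0.045 ] T [-0.0386  0.0377]
    z 0.15 11 N -0.0061 T [0.0127 0.0181] mid 0.0154
scene card 136 z [0.1014 0.1302] N [-0.0027  0.0014  0.0038] T [-0.0387  0.0389]
scene crop origin 111 125
top card 11 z [0.1111 0.1333] N [-0.0019 -0.0011  0.0015] T [0.0248 0.034 ]
top crop origin 265 146
t 19.9 p [ 0.5616 -0.2536  0.3469] yaw z 172.65 x [ 0.0092 -0.0031 -1.    ] F [ 0.3  0.2 -0.9] op 0.025280083052297255 q [-34.7  33.4  86.8   0.2  59.4 152.6]
delta tool [-0.0001 -0.0015 -0.0004] grasp pt [ 0.5631 -0.2541  0.1829]
```

View pics/l3.png

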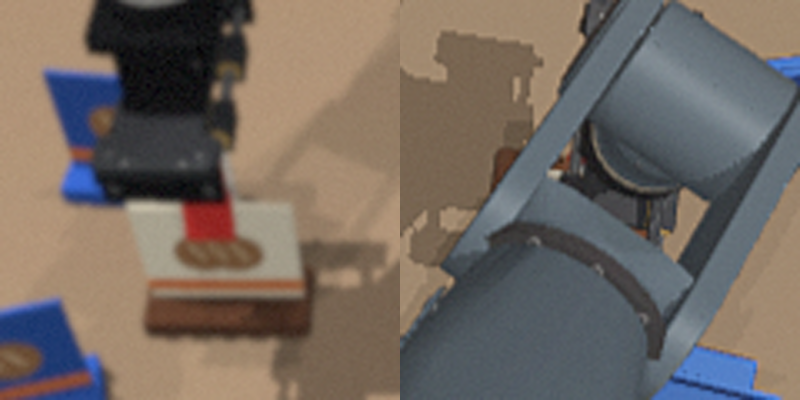

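The jaws straddle the card: red lever in front of the picture, tips at z≈0.113–0.115 (about 16 mm of card between them), no contact force, and the arm at rest. Handing in.

```bash
python3 -c "
from rig import bot
print(bot.hand_in());s=bot.read_state();print(s['time_s'],s['position'],s['opening']*.087,s['force'])"
```

```text
the job is handed in; nothing more can be done
None
the job is handed in; nothing more can be done
```

I squeezed the red-and-white clip open and took it off the rack. I turned it so the red lever is on the picture side and lowered it over the middle of the cream card. The job was handed in at about 19.9 s with the gripper still holding the clip open.

**Last checks:**
- **Card between the jaws:** about 16 mm stands between the tips.
- **Centring:** the grip point is within about 1 mm of the card's mid-plane. The red lever is within about 1 mm of the card's middle along the top edge.
- **Clip state:** the gripper opening reads 25 mm, so the clip is at its stop. The tool is 0.6° from vertical.
- **Contact:** wrist force is within the noise (about 1 N), and the card's measured position did not change.
- **Other things:** the green clip was still parked when last seen, just after the lift. I did not check the tape dispenser, jar and loaf at the end, but the arm passed well above them.

**What went wrong or could not be checked:**
- **Joint 6 limit:** early on I turned the tool into this limit, which tilted it by 15°. I corrected this in free air before the pick, at a cost of about 6 s.
- **Reaction at the rack:** about 15 N showed on the wrist while I squeezed the clip there. It went away on lifting.
- **White jaw:** the arm and the card hid it at the end, so its clearance is inferred from the red jaw, the grip position and the opening.

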